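# Lock the castle nut of a grab rail pivot

## Robot

A 6-joint arm with a two-finger parallel gripper is mounted at the origin on the work surface. World frame = base frame: x ahead of the robot, y to its left, z up, the work surface at z = 0. Lengths are in m, angles in rad, forces in N, time in s.
With the tool pointing down it reaches from about 0.375 to 0.9 m from the base axis. Payload 3.1 kg.
Tool frame: the origin (TCP) lies between the finger pads; the fingertips stand 22 mm ahead of it and the grasp point (between the pads) lies 3 mm ahead of it; z points along the fingers, y is the line along which they close (so a half turn about z gives the same grasp; the last joint's range is limited). The gripper opens to 87 mm and grips with 3 to 60 N. Pads are 19 mm wide; open, the fingers measure 117 mm over their backs; the gripper's body (75 mm by 190 mm) begins 51 mm behind the grasp point.
Start: joints at [1.109, 0.527, 1.433, -0, 1.181, -0.178], TCP at [0.174, 0.6, 0.245] pointing down, gripper open.
Joint ranges: [-3.08, 3.08], [-0.75, 2.2], [0.22, 2.44], [-1.43, 4.57], [0, 2.65], [-2.85, 2.85]. Speed limits (rad/s): [2.79, 2.79, 3.14, 3.14, 3.14, 3.14].

## Interface

Orientations are given as a unit quaternion [x, y, z, w].
In Python, from rig import robot gives the robot as it stands.
- The arm moves only by the tool move_arm, never from a script. Its argument "series" is text: rows parted by semicolons, each of 6 numbers parted by spaces: the shift along the tool's x, y, z in mm, then the turn, a rotation vector about the tool's x, y, z in degrees. In form: dx dy dz ax ay az; .... A call has 1 to 8 rows; each row is the pose to reach, as a shift and turn from the pose commanded when the call began, along the tool's axes at that moment; what a row does not reach only later rows make up. A row lasts 1/12 s, in which the tool goes at most 41.7 mm and 7.16 degrees, less where a joint would pass 70% of its speed; a pose out of reach is approached as far as the arm can. A call with a gripper value outside its range is refused whole. "jaw" is the opening, from 0 (shut) to 1 (fully open), set as the call begins (left out, the last holds). The fingers move at their own pace and stop on an object; "newtons" is the grip in N (left out, the last holds). Time passes only in rows, so rows that repeat a pose let the fingers close. It gives the time, the measured TCP pose, the force, the opening and the grip force at its end, in the units of the state.
- robot.get_obs(): the state, without advancing time (a new reading comes with each control period).
- robot.camera(name): name is "side" or "top"; returns a dict with "img" (420x560x3 uint8, red, green, blue), "mtx" (3x3 intrinsics, pixels), "world_to_cam" (4x4, takes a point from world to camera coordinates). Camera axes: x right, y down, z forward; pixel columns grow to the right and rows downward; lengths in m; the calibration is good to about 2 mm. A picture is of the moment at which its call begins. There is no depth.
- robot.hand_in(): hands the job in; it is judged then, once.
Trained networks look in a picture, given as the dict that the camera call returned (one of the last four; its "shot" number tells which), for a name from the list of things; names that differ only in an ending like _2 or _b are one class to them, and where a whole thing is asked for, a point or a joint stands for the part that bears it (a point fixed in the world has none). Each returns a list of dicts, best first, with "p" (0 to 1); they miss things now and then, are a little off and sometimes report something else, mostly with a low value. They report only what shows in the picture. A call takes as long as a camera call. They do not tell look-alikes from the thing itself.
- robot.search_frame(picture, thing): "xyz" ([x, y, z] in m, in world coordinates, good to about 4 mm: the middle of the surface that is visible of it).
- robot.tip_of(picture, thing): "xyz" ([x, y, z] in m, in world coordinates, good to about 4 mm: a listed point, or the origin of a listed thing).
The state is a dict: "time": time; "q": joint angles; "joint_velocities": joint speeds; "joint_torque": joint torques, N m; "position": TCP position; "tool_rot": TCP orientation; "ft_force": force on the tool from outside, world axes, zero at the start; "moment": the same for the moment, N m; "grip_width": finger opening in m; "grip_force": force on a finger pad.
Only numpy, scipy, OpenCV 4.12 (cv2) and the standard library are available. Lean on these libraries where they do the work, as an engineer would, in place of code of your own. Each camera call takes 0.05 s, during which the arm holds its last target. There are 200 camera calls.

## Task

The castle nut on the grab rail's pivot has to be locked: tighten it (clockwise from above) only as far as the next slot that lines up with the cross hole in the stud, without going past it. Then take the long thin lock pin and slide it gently, never forcing it, through the slot and the cross hole until its collar is home against the nut; let go and leave the other pins, the tumbler and the jar where they stand.

Things in the scene. Friction and masses are not known exactly. Their poses are not given: they have to be found in the camera images.
- rail: White grab rail pivot, fixed. Origin on the counter under the upright stud; x axis = direction of the stud's cross hole; the 32 mm rail tube (top 35 mm high) leads off along +x from 90 mm on. Base plate 130 x 100 x 8 mm; round hub narrowing to 22 mm radius, 35 mm high; the nut sits on it. The stud is 24 mm thick; its flat top, 73 to 86 mm above the counter, rises out of the nut.
- hole (a point): Nominal centre of the cross hole on the stud's axis, 65.5 mm above the counter; x along the hole. The hole is 8.4 mm wide and 7.4 mm high, right through the stud. Its TRUE centre lies up to 6 mm above or below this point (not measured; sideways it is exact): a 6 mm pin at the wrong height is stopped by the stud's face, 12 mm before the axis (10 mm at the hole's sides).
- nut (a joint): Turn of the castle nut about the stud, rad, growing clockwise from above (tightening). Starts between 0.2 and 0.8; slots line up with the cross hole at 0 and every 1.047 (60 degrees), so the next is at 1.047. Turns with a steady friction of about 0.35 N m and stays where left. A slot is 9.5 mm wide: when more than about 0.07 off, the pin does not pass.
- nut_top (a point): Centre of the castle nut's top, 73 mm above the counter; turns with the nut; z up, x along a slot and at right angles to a pair of hex flats. Steel hexagon 46 mm across flats (flats 26 mm wide) from 35 to 55 mm above the counter; on it a crown 45 mm across, from 55 to 73 mm, with six open-topped slots through the middles of the flats.
- pin: Long thin lock pin, steel, ~120 g, standing loose on its foot. Origin: centre of the foot's underside. Foot 24 (x) x 26 (y) x 12 mm; upright grip plate 24 (x) x 10 (y) mm, top at 74 mm; on its front face (x = +12 mm) a collar 16 mm across, 4 mm thick, then a round 6 mm shank, flat tip, 60 mm long along +x, axis 30 mm up. Grip the plate across y in its top 30 mm so the fingertips clear the nut.
- pin_mid (a point): Point on the lock pin's shank axis 39 mm in front of the origin, 30 mm up (23 mm ahead of the collar's front face): lies on the stud's axis when the collar is home against the nut. x along the shank to its tip, z up.
- thick_pin: Wrong pin: the same foot and plate, but a shank 14 mm thick. Leave it.
- short_pin: Wrong pin: the same foot and plate, but a shank only 20 mm long. Leave it.
- tumbler: White tumbler, 72 mm in diameter, 95 mm high. Origin under its centre. Leave it.
- jar: White jar with brass lid, 64 mm in diameter, 70 mm high. Origin under its centre. Leave it.
Not all that is in view belongs to the job. What is shaped like the pin but red is not meant.

How it is judged:
On the way, in this order (a step that is already met when the one before it is completed fails the run):
1. the nut is turned to the next slot that lines up with the cross hole (value of joint nut between 0.957 and 1.137 rad and contact force between the fingers and rail below 0.1 N), for 0.2 s.
2. the long thin pin is through the slot and the cross hole (z of pin_mid in the frame of hole between -0.009 and 0.009 m and horizontal distance between pin_mid and hole below 0.008 m and angle between the x axis of pin_mid and the x axis of hole, either way round below 0.2 rad), for 0.1 s.
At the end, for the whole second after the job is handed in: The nut stands at the next slot (within 0.11 rad of it), the long thin pin lies through slot and cross hole with its collar home against the nut (shank point within 4 mm of the stud's axis, within 9 mm of the hole's nominal height, in line within 0.2 rad), released and at rest (value of joint nut between 0.937 and 1.157 rad and horizontal distance between pin_mid and hole below 0.004 m and z of pin_mid in the frame of hole between -0.009 and 0.009 m and angle between the x axis of pin_mid and the x axis of hole, either way round below 0.2 rad and linear speed of pin below 0.02 m/s); the robot touches nothing.
It fails at once if the nut is turned more than 0.15 rad past the next slot (value of joint nut above 1.2 rad).
It fails at once if the nut is slackened off (value of joint nut below 0.1 rad).
It fails at once if the pin is forced (more than 25 N against nut, stud or rail) (contact force between pin and rail above 25 N).
It fails at once if a wrong pin, the tumbler or the jar is moved by more than 30 mm (distance of any of thick_pin, short_pin, tumbler, jar from where it was at the start of the episode above 0.03 m).
It also fails if it takes over 67 s, if anything falls off the work surface, if the arm or the gripper's body presses on something with over 40 N, if the wrist force passes 120 N, or if a joint passes its speed limit or range.

## Working session

There is one attempt and no reset: what is moved stays moved. The work goes in short steps, Python scripts to look and compute and a tool call to move; the robot and the scene stay as the last step left them, time stands still between calls to the robot, and variables do not carry over. Pictures are saved under pics/ and viewed, at most 10 in all, crops included, and the job is handed in when it is done.

Besides the shell and the picture viewer there is one more tool, called after "Request:" as name(argument=value, ...) on one line, values as JSON. move_arm: Moves the arm, as the interface text tells. Its arguments: {"type":"object","properties":{"series":{"type":"string"},"jaw":{"type":"number"},"newtons":{"type":"number"}},"required":["series"]}

```bash
mkdir -p pics; cat > h.py <<'E'
from rig import robot
import numpy as np, cv2
from scipy.spatial.transform import Rotation as R
def save(p,f,crop=None,s=1):
    im=p["img"][:,:,::-1]
    if crop: im=im[crop[1]:crop[3],crop[0]:crop[2]]
    cv2.imwrite("pics/"+f,cv2.resize(im,None,fx=s,fy=s,interpolation=cv2.INTER_CUBIC))
def px(p,X):
    X=np.atleast_2d(X);c=(np.c_[X,np.ones(len(X))]@np.array(p["world_to_cam"]).T)[:,:3]
    u=c@np.array(p["mtx"]).T;return u[:,:2]/u[:,2:]
def back(p,uv,z):
    M=np.array(p["world_to_cam"]);r=M[:3,:3].T@np.linalg.solve(np.array(p["mtx"]),[uv[0],uv[1],1]);o=-M[:3,:3].T@M[:3,3]
    return o+r*(z-o[2])/r[2]
E
python3 - <<'E'
from h import *
o=robot.get_obs();print({k:np.round(v,3).tolist() for k,v in o.items()})
ps={n:robot.camera(n) for n in("top","side")}
for n,p in ps.items():
    save(p,n+"0.png",s=1.4)
    M=p["world_to_cam"];print(n,"cam",np.round(-M[:3,:3].T@M[:3,3],3),np.round(M[2,:3],2))
    for t in["rail","hole","nut_top","pin","pin_mid","thick_pin","short_pin","tumbler","jar"]:
        try: print(t,[(np.round(d["xyz"],3).tolist(),round(d["p"],2),np.round(px(p,d["xyz"])[0]).tolist()) for d in robot.tip_of(p,t)[:3]])
        except Exception as e: print(t,e)
E
```

```text
{'time': 0.0, 'q': [1.109, 0.528, 1.434, 0.0, 1.181, -0.178], 'joint_velocities': [0.0, -0.002, 0.002, -0.001, 0.001, -0.0], 'joint_torque': [-0.001, -44.005, -17.659, 0.063, 0.058, -0.0], 'position': [0.174, 0.6, 0.244], 'tool_rot': [0.141, 0.99, -0.001, -0.0], 'ft_force': [0.092, -0.004, 0.092], 'moment': [-0.022, 0.026, 0.042], 'grip_force': 0.0, 'grip_width': 0.087}
top cam [0.408 0.049 1.196] [ 0.17 -0.   -0.99]
rail [([0.547, 0.014, 0.003], 0.95, [289.0, 228.0])]
hole [([0.549, 0.009, 0.064], 0.68, [292.0, 224.0])]
nut_top [([0.545, 0.013, 0.071], 0.6, [290.0, 225.0])]
pin [([0.44, -0.224, 0.001], 0.63, [375.0, 266.0]), ([0.53, -0.299, 0.003], 0.57, [401.0, 234.0])]
pin_mid [([0.475, -0.212, 0.032], 0.63, [373.0, 253.0]), ([0.563, -0.289, 0.034], 0.46, [400.0, 220.0])]
thick_pin [([0.601, 0.29, 0.005], 0.62, [191.0, 209.0])]
short_pin [([0.461, 0.223, 0.002], 0.64, [214.0, 259.0]), ([0.549, 0.011, 0.066], 0.18, [291.0, 224.0])]
tumbler [([0.693, -0.298, -0.002], 0.69, [397.0, 177.0]), ([0.6, 0.287, 0.005], 0.68, [192.0, 209.0])]
jar [([0.671, 0.406, -0.001], 0.64, [152.0, 185.0
[... 229 characters left out ...]
, 0.41, [276.0, 325.0]), ([0.459, 0.225, -0.0], 0.37, [216.0, 199.0])]
nut_top [([0.549, 0.011, 0.072], 0.74, [273.0, 222.0])]
pin [([0.444, -0.225, -0.002], 0.79, [260.0, 347.0]), ([0.528, -0.302, -0.0], 0.66, [319.0, 369.0]), ([0.698, -0.298, -0.004], 0.51, [402.0, 339.0])]
pin_mid [([0.57, -0.285, 0.029], 0.61, [338.0, 345.0]), ([0.48, -0.215, 0.03], 0.56, [277.0, 327.0])]
thick_pin [([0.6, 0.291, 0.001], 0.81, [260.0, 175.0]), ([0.692, -0.301, -0.002], 0.63, [400.0, 341.0])]
short_pin [([0.459, 0.224, -0.004], 0.64, [217.0, 200.0])]
tumbler [([0.692, -0.298, -0.003], 0.84, [399.0, 340.0]), ([0.546, 0.017, 0.002], 0.74, [272.0, 243.0])]
jar [([0.677, 0.405, -0.002], 0.95, [273.0, 151.0])]
```

View pics/top0.png

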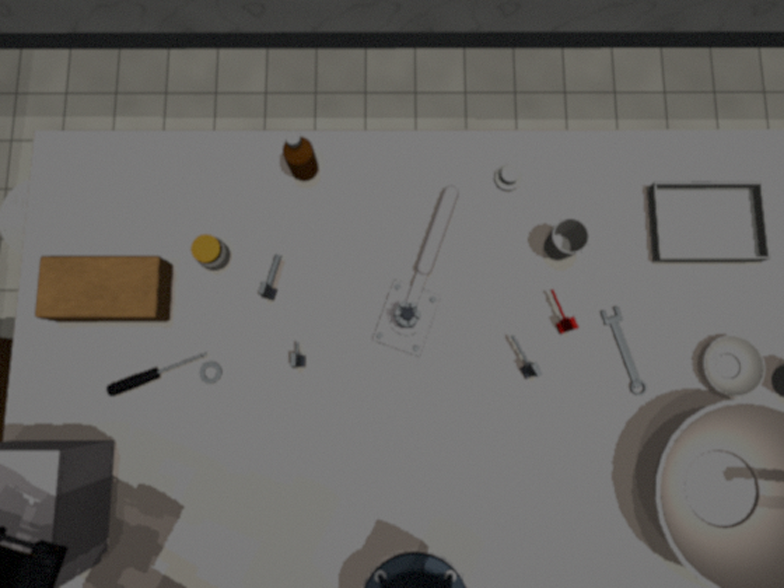

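View pics/side0.png

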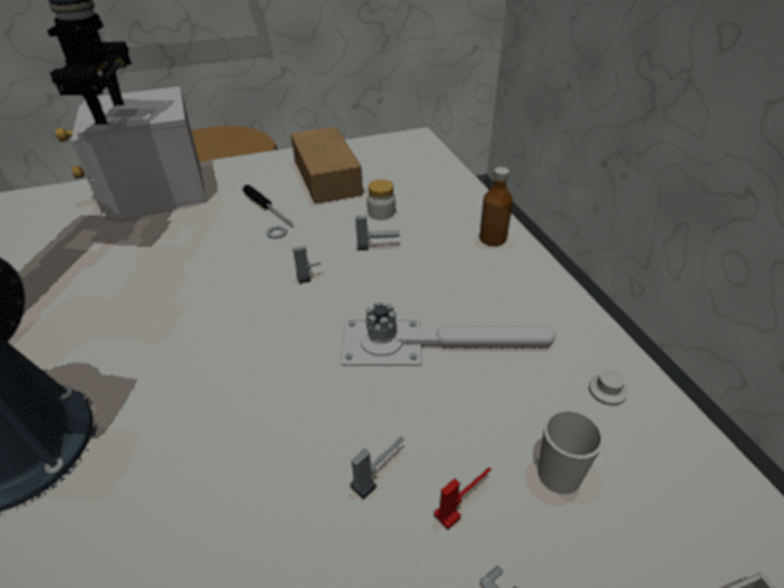

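The top view shows the rail with its nut at (405,315)/1.4 and the long thin pin at (528,370)/1.4. The red decoy is at (565,322)/1.4. The tube runs up to (450,190)/1.4. The side view agrees. Next I zoom in for the yaws.

```bash
python3 - <<'E'
from h import *
p=robot.camera("top");s=robot.camera("side")
def crop(p,c,f): return cv2.resize(p["img"][c[1]:c[3],c[0]:c[2],::-1],None,fx=f,fy=f,interpolation=cv2.INTER_CUBIC)
a=crop(p,(255,125,335,265),4)   # 320x560
b=crop(p,(350,230,400,280),5)[:250,:250]
c=crop(s,(235,205,305,265),6)   # 420x360
im=np.zeros((600,750,3),np.uint8);im[:560,:320]=a;im[:360,325:745]=c;im[362:600,325:575]=b[:238]
im=cv2.convertScaleAbs(im,alpha=1.5,beta=0);cv2.imwrite("pics/z1.png",im)
for P,n in((p,"t"),(s,"s")):
  for t in("pin","pin_mid","rail","nut_top"):
    print(n,t,[(np.round(d["xyz"],4).tolist(),round(d["p"],2)) for d in robot.tip_of(P,t)[:2]])
E
```

```text
t pin [([0.4409, -0.2275, -0.0007], 0.62), ([0.5281, -0.3006, 0.0027], 0.43)]
t pin_mid [([0.4779, -0.211, 0.0328], 0.63), ([0.565, -0.2873, 0.032], 0.57)]
t rail []
t nut_top [([0.545, 0.0116, 0.0627], 0.69), ([0.5476, 0.0133, 0.0682], 0.51)]
s pin [([0.4456, -0.2287, 0.0007], 0.9), ([0.528, -0.3018, 0.0023], 0.59)]
s pin_mid [([0.5651, -0.2878, 0.0278], 0.9), ([0.4796, -0.2122, 0.031], 0.65)]
s rail [([0.5485, 0.0153, 0.0008], 0.55)]
s nut_top [([0.5476, 0.0133, 0.0694], 0.6)]
```

View pics/z1.png

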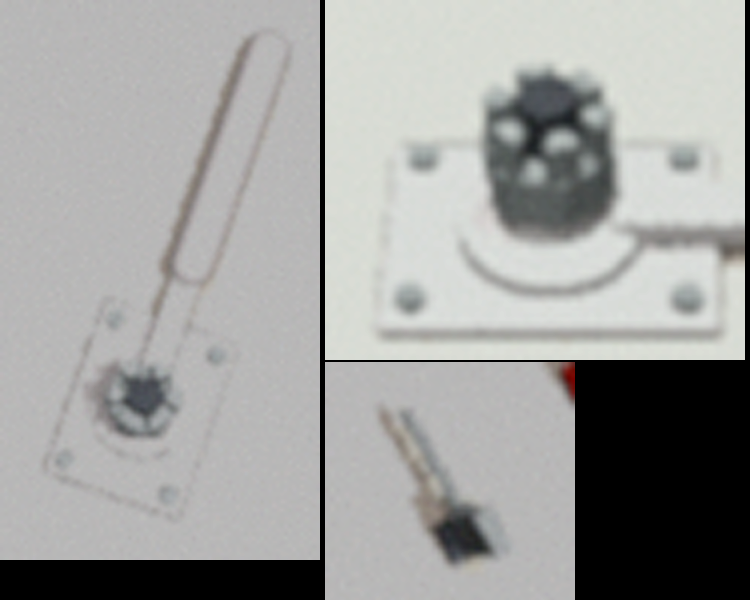

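```bash
python3 - <<'E'
from h import *
p=robot.camera("top");s=robot.camera("side")
T=np.array([(115,320),(217,356),(66,458),(168,494)])/4+[255,125]-.375
S=np.array([(424-325,157),(684-325,157),(410-325,298),(687-325,298)])/6+[235,205]-.4
for P,B,z in((p,T,.010),(s,S,.010)):
    W=np.array([back(P,b,z)[:2] for b in B]);print(np.round(W,4).tolist(),"c",W.mean(0).round(4))
    if P is p: dx=W[0]+W[1]-W[2]-W[3]; dy=W[0]+W[2]-W[1]-W[3]
    else: dx=W[1]+W[3]-W[0]-W[2]; dy=W[0]+W[1]-W[2]-W[3]
    print("yaw",np.degrees([np.arctan2(dx[1],dx[0]),np.arctan2(-dy[0],dy[1])]),np.linalg.norm(dx)/2,np.linalg.norm(dy)/2)
t=[(178,280),(208,280),(248,40),(290,45)]
w=[back(p,np.array(x)/4+[255,125],.03)[:2] for x in t];d=w[2]+w[3]-w[0]-w[1];print("tube yaw",np.degrees(np.arctan2(d[1],d[0])))
a,b=[back(p,np.array(x)/5+[350,230]-[65,72.4],.030)[:2] for x in((447,497),(406,412))];print("pin",a,b,np.degrees(np.arctan2(*(b-a)[::-1])))
# nut phase
for P,c in((p,None),(s,None)):
    g=cv2.cvtColor(P["img"],cv2.COLOR_RGB2GRAY).astype(np.float32)
    best=[]
    for cx in np.arange(.542,.554,.001):
      for cy in np.arange(.007,.020,.001):
        ph=np.radians(np.arange(0,360,3));v=0
        for r in(.018,.020):
            X=np.c_[cx+r*np.cos(ph),cy+r*np.sin(ph),np.full(len(ph),.073)]
            u=px(P,X).astype(np.float32);I=cv2.remap(g,u[:,0].reshape(-1,1),u[:,1].reshape(-1,1),cv2.INTER_LINEAR).ravel()
            v=v+(I*np.exp(-6j*ph)).mean()
        best.append((abs(v),cx,cy,(np.degrees(np.angle(-v))/-6)%60))
    best.sort(reverse=True);print([tuple(np.round(b,3)) for b in best[:5]])
E
```

```text
[[0.6116, 0.0301], [0.5858, -0.0414], [0.5144, 0.0645], [0.4893, -0.0061]] c [0.5503 0.0118]
yaw [-19.80093136 -19.68300944] 0.10292744152581984 0.07542921533421158
[[0.5105, 0.0654], [0.6082, 0.0302], [0.4846, -0.0064], [0.5821, -0.0415]] c [0.5464 0.0119]
yaw [-19.80897877 -19.92474029] 0.10374726534541556 0.07629327233185268
tube yaw -18.076046663740698
pin [ 0.46354663 -0.21592901] [ 0.50973342 -0.19536587] 23.999438929549672
[(np.float64(9.076), np.float64(0.552), np.float64(0.011), np.float64(58.879)), (np.float64(8.901), np.float64(0.552), np.float64(0.01), np.float64(58.381)), (np.float64(8.768), np.float64(0.553), np.float64(0.011), np.float64(59.731)), (np.float64(8.758), np.float64(0.551), np.float64(0.011), np.float64(58.202)), (np.float64(8.727), np.float64(0.551), np.float64(0.01), np.float64(57.638))]
[(np.float64(18.649), np.float64(0.546), np.float64(0.012), np.float64(55.033)), (np.float64(18.493), np.float64(0.547), np.float64(0.012), np.float64(52.808)), (np.float64(18.289), np.float64(0.545), np.float64(0.012), np.float64(57.355)), (np.float64(18.128), np.float64(0.546), np.float64(0.011), np.float64(54.53)), (np.float64(18.014), np.float64(0.547), np.float64(0.011), np.float64(52.171))]
```

```bash
cat >> h.py <<'E'
def delta(pos,psi):
    o=robot.get_obs();r0=R.from_quat(o["tool_rot"]);a=np.radians(psi)
    y=np.array([np.cos(a),np.sin(a),0]);z=np.array([0,0,-1.]);r1=R.from_matrix(np.c_[np.cross(y,z),y,z])
    d=r0.inv().apply(np.array(pos)-o["position"])*1e3;w=np.degrees((r0.inv()*r1).as_rotvec());print("delta",d.round(1),w.round(1))
def st():
    o=robot.get_obs();y=R.from_quat(o["tool_rot"]).apply([0,1,0]);print("t",round(o["time"],2),"pos",(np.array(o["position"])*1e3).round(1),"yaw",np.degrees(np.arctan2(y[1],y[0])).round(2),"F",np.round(o["ft_force"],2),"M",np.round(o["moment"],2),"w",round(o["grip_width"]*1e3,2),o["grip_force"])
E
python3 -c "
from h import *
delta([.548,.012,.160],57);delta([.548,.012,.060],57)"
```

```text
delta [-522.9 -460.5   84.5] [-0.   0.  16.8]
delta [-522.9 -460.5  184.5] [-0.   0.  16.8]
```

Request:
move_arm(series="-523 -460 0 0 0 16.8; -523 -460 0 0 0 16.8; -523 -460 0 0 0 16.8; -523 -460 0 0 0 16.8; -523 -460 0 0 0 16.8; -523 -460 0 0 0 16.8; -523 -460 0 0 0 16.8; -523 -460 0 0 0 16.8", jaw=1, newtons=55)

```text
time: 2.27
position: [0.354, 0.3173, 0.2449]
tool_rot: [0.284, 0.959, 0.0, 0.0]
ft_force: [1.1, 0.6, 0.5]
grip_width: 0.0869
grip_force: 0.0
```

```bash
python3 -c "
from h import *
st();delta([.548,.012,.160],57)"
```

```text
t 2.27 pos [354.  317.3 244.9] yaw 57.02 F [1.12 0.57 0.5 ] M [ 0.03 -0.02  0.06] w 86.9 0.0
delta [-328.8 -150.6   84.9] [0. 0. 0.]
```

Request:
move_arm(series="-329 -151 85 0 0 0; -329 -151 85 0 0 0; -329 -151 85 0 0 0; -329 -151 85 0 0 0; -329 -151 85 0 0 0; -329 -151 85 0 0 0; -329 -151 85 0 0 0; -329 -151 85 0 0 0")

```text
time: 2.93
position: [0.5279, 0.0428, 0.1681]
tool_rot: [0.284, 0.959, 0.0, 0.0]
ft_force: [0.8, 1.4, -0.8]
grip_width: 0.0872
grip_force: 0.0
```

```bash
python3 -c "
from h import *
st();delta([.548,.012,.061],57)"
```

```text
t 2.93 pos [527.9  42.8 168.1] yaw 56.97 F [ 0.81  1.44 -0.78] M [-0.06 -0.07  0.06] w 87.16 0.0
delta [-33.6 -14.9 107.1] [ 0.  0. -0.]
```

Request:
move_arm(series="-33 -15 0 0 0 0; -33 -15 0 0 0 0; -33 -15 0 0 0 0; -33 -15 0 0 0 0")

```text
time: 3.27
position: [0.5457, 0.0144, 0.1682]
tool_rot: [0.284, 0.959, 0.0, -0.001]
ft_force: [-0.7, 0.1, -0.0]
grip_width: 0.0869
grip_force: 0.0
```

```bash
python3 -c "
from h import *
st();delta([.548,.012,.061],57)
save(robot.camera('side'),'a.png',(215,165,315,265),5);save(robot.camera('top'),'b.png',(230,160,350,280),4)"
```

```text
t 3.27 pos [545.7  14.4 168.2] yaw 56.95 F [-0.75  0.08 -0.04] M [-0.03  0.02  0.02] w 86.87 0.0
delta [ -3.4  -0.7 107.2] [-0.  -0.1 -0. ]
```

View pics/a.png

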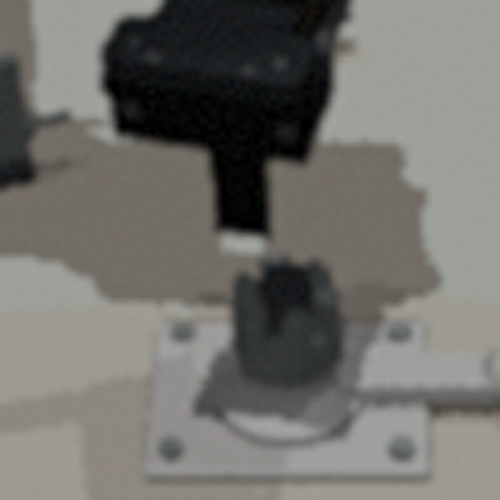

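The side crop shows the near finger at (245,200), straight over the nut at (290,310). The fingers straddle it as planned, so I descend and close.

Request:
move_arm(series="-1 0 40 0 0 0; -1 0 80 0 0 0; -1 0 107 0 0 0; -1 0 107 0 0 0; -1 0 107 0 0 0; -1 0 107 0 0 0")

```text
time: 3.87
position: [0.5479, 0.0144, 0.0627]
tool_rot: [0.283, 0.959, 0.0, 0.001]
ft_force: [0.6, 0.6, -0.6]
grip_width: 0.0871
grip_force: 0.0
```

Request:
move_arm(series="0 0 0 0 0 0; 0 0 0 0 0 0; 0 0 0 0 0 0; 0 0 0 0 0 0; 0 0 0 0 0 0; 0 0 0 0 0 0; 0 0 0 0 0 0; 0 0 0 0 0 0", jaw=0.45, newtons=50)

```text
time: 4.53
position: [0.547, 0.0132, 0.0614]
tool_rot: [0.284, 0.959, -0.0, -0.0]
ft_force: [-1.7, -2.9, 1.7]
grip_width: 0.0455
grip_force: 49.8
```

```bash
python3 -c "
from h import *
st()"
```

```text
t 4.53 pos [547.   13.2  61.4] yaw 56.97 F [-1.74 -2.89  1.74] M [-0.41  0.13 -0.13] w 45.53 49.80316758155823
```

Width 45.5 mm means the pads sit flat on the hex flats. I turn clockwise 16.8°.

Request:
move_arm(series="0 0 0 0 0 4; 0 0 0 0 0 8; 0 0 0 0 0 12; 0 0 0 0 0 15; 0 0 0 0 0 16.8; 0 0 0 0 0 16.8; 0 0 0 0 0 16.8; 0 0 0 0 0 16.8")

```text
time: 5.2
position: [0.5471, 0.0134, 0.0615]
tool_rot: [0.421, 0.907, -0.0, -0.0]
ft_force: [-1.2, -2.8, 2.9]
grip_width: 0.0457
grip_force: 49.7
```

```bash
python3 -c "
from h import *
st()"
```

```text
t 5.2 pos [547.1  13.4  61.5] yaw 40.22 F [-1.18 -2.75  2.91] M [-0.47  0.21  0.02] w 45.7 49.70948874950409
```

Request:
move_arm(series="0 0 0 0 0 0; 0 0 0 0 0 0; 0 0 0 0 0 0; 0 0 0 0 0 0; 0 0 -40 0 0 0; 0 0 -65 0 0 0; 0 0 -65 0 0 0; 0 0 -65 0 0 0", jaw=1)

```text
time: 5.87
position: [0.5483, 0.0137, 0.1276]
tool_rot: [0.421, 0.907, 0.001, 0.002]
ft_force: [-0.2, -0.0, -1.4]
grip_width: 0.0851
grip_force: 0.0
```

Request:
move_arm(series="0 0 0 0 0 0; 0 0 0 0 0 0; 0 0 0 0 0 0; 0 0 0 0 0 0; 0 0 0 0 0 0; 0 0 0 0 0 0; 0 0 0 0 0 0; 0 0 0 0 0 0", jaw=0, newtons=10)

```text
time: 6.53
position: [0.5472, 0.0137, 0.1262]
tool_rot: [0.421, 0.907, -0.0, -0.0]
ft_force: [0.2, 0.4, 0.3]
grip_width: 0.0416
grip_force: 0.0
```

```bash
python3 -c "
from h import *
st();delta([.5474,.0129,.109],40.2)
save(robot.camera('side'),'c.png',(235,165,315,265),6)"
```

```text
t 6.53 pos [547.2  13.7 126.2] yaw 40.19 F [0.23 0.43 0.26] M [-0.06 -0.08  0.03] w 41.61 0.0
delta [-0.7 -0.3 17.2] [-0. -0. -0.]
```

View pics/c.png

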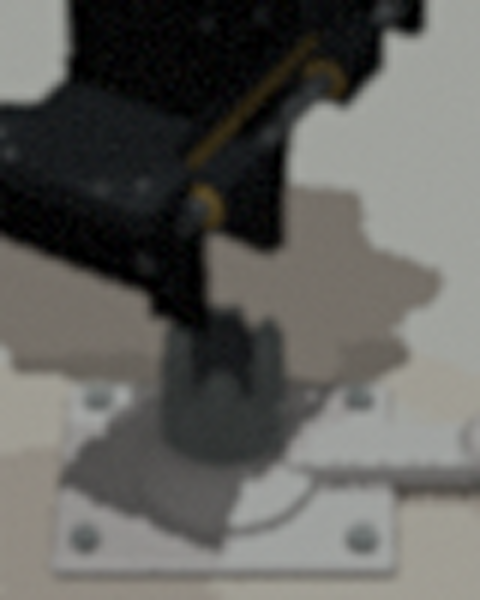

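The crop shows a crown pillar facing the camera at (225,390), with slots left and right along the rail axis. So the nut is lined up. The jaws are still closing. Next I probe the stud top.

Request:
move_arm(series="-1 0 0 0 0 0; -1 0 0 0 0 0; -1 0 0 0 0 0; -1 0 0 0 0 0; -1 0 0 0 0 0; -1 0 0 0 0 0; -1 0 12 0 0 0; -1 0 15 0 0 0")

```text
time: 7.25
position: [0.5474, 0.013, 0.1106]
tool_rot: [0.421, 0.907, -0.0, -0.001]
ft_force: [-0.6, -0.8, 0.1]
grip_width: 0.0003
grip_force: 0.0
```

Request:
move_arm(series="0 0 1 0 0 0; 0 0 2 0 0 0; 0 0 2 0 0 0; 0 0 2 0 0 0")

```text
time: 7.58
position: [0.5481, 0.0129, 0.1096]
tool_rot: [0.421, 0.907, 0.0, 0.0]
ft_force: [-0.5, 0.3, 0.5]
grip_width: 0.0005
grip_force: 0.0
```

Request:
move_arm(series="0 0 1 0 0 0; 0 0 2 0 0 0; 0 0 2 0 0 0; 0 0 2 0 0 0")

```text
time: 7.92
position: [0.5478, 0.0129, 0.1074]
tool_rot: [0.421, 0.907, -0.0, -0.0]
ft_force: [-0.4, 0.5, -0.1]
grip_width: 0.0006
grip_force: 0.0
```

Request:
move_arm(series="0 0 1 0 0 0; 0 0 2 0 0 0; 0 0 2 0 0 0; 0 0 2 0 0 0")

```text
time: 8.25
position: [0.5478, 0.0129, 0.1052]
tool_rot: [0.421, 0.907, -0.0, -0.0]
ft_force: [-1.1, -0.3, -0.6]
grip_width: 0.0006
grip_force: 0.0
```

Request:
move_arm(series="0 0 1 0 0 0; 0 0 2 0 0 0; 0 0 2 0 0 0; 0 0 2 0 0 0")

```text
time: 8.58
position: [0.5478, 0.0129, 0.1033]
tool_rot: [0.421, 0.907, -0.0, -0.0]
ft_force: [-0.1, 0.2, -0.6]
grip_width: 0.0007
grip_force: 0.0
```

Request:
move_arm(series="0 0 1 0 0 0; 0 0 2 0 0 0; 0 0 2 0 0 0; 0 0 2 0 0 0")

```text
time: 8.92
position: [0.5479, 0.0129, 0.1014]
tool_rot: [0.421, 0.907, 0.0, 0.0]
ft_force: [1.0, 0.0, 0.2]
grip_width: 0.0003
grip_force: 0.2
```

Request:
move_arm(series="0 0 1 0 0 0; 0 0 2 0 0 0; 0 0 2 0 0 0; 0 0 2 0 0 0")

```text
time: 9.25
position: [0.548, 0.0129, 0.1013]
tool_rot: [0.421, 0.907, 0.0, 0.0]
ft_force: [-3.8, 0.2, 14.7]
grip_width: 0.0008
grip_force: 6.9
```

```bash
python3 -c "
from h import *
delta([.4427,-.2260,.150],113)"
```

```text
delta [-114.5 -234.6  -48.7] [ -0.    0.1 -72.8]
```

Request:
move_arm(series="0 0 -30 0 0 0; -114 -235 -49 0 0 -73; -114 -235 -49 0 0 -73; -114 -235 -49 0 0 -73; -114 -235 -49 0 0 -73; -114 -235 -49 0 0 -73; -114 -235 -49 0 0 -73; -114 -235 -49 0 0 -73", jaw=0.7, newtons=25)

```text
time: 9.92
position: [0.4431, -0.2233, 0.1482]
tool_rot: [0.045, 0.999, -0.0, 0.0]
ft_force: [0.1, -1.2, 1.0]
grip_width: 0.0457
grip_force: 0.0
```

```bash
python3 -c "
from h import *
st();delta([.4427,-.2260,.150],113)
P=robot.camera('side')
print([(np.round(d['xyz'],4).tolist(),round(d['p'],2)) for t in ('pin','pin_mid') for d in robot.tip_of(P,t)[:2]])"
```

```text
t 9.92 pos [ 443.1 -223.3  148.2] yaw 84.88 F [ 0.13 -1.24  0.97] M [ 0.02 -0.02  0.04] w 45.69 0.0
delta [ 0.1 -2.7 -1.8] [ -0.    0.  -28.1]
[([0.5284, -0.3009, 0.0017], 0.93), ([0.4451, -0.2254, -0.0001], 0.63), ([0.4787, -0.2135, 0.0273], 0.83), ([0.5679, -0.2879, 0.0291], 0.83)]
```

Request:
move_arm(series="0 -2 0 0 0 -28; 0 -2 0 0 0 -28; 0 -2 0 0 0 -28; 0 -2 0 0 0 -28; 0 -2 0 0 0 -28; 0 -2 0 0 0 -28; 0 -2 0 0 0 -28")

```text
time: 10.65
position: [0.444, -0.2229, 0.1479]
tool_rot: [-0.195, 0.981, 0.0, -0.0]
ft_force: [-0.1, -0.0, -0.6]
grip_width: 0.0609
grip_force: 0.0
```

```bash
python3 -c "
from h import *
st();delta([.4433,-.2260,.068],113)
p=robot.camera('side');save(p,'d.png',(220,250,340,370),4)"
```

```text
t 10.65 pos [ 444.  -222.9  147.9] yaw 112.46 F [-0.14 -0.02 -0.56] M [0.07 0.09 0.  ] w 60.87 0.0
delta [ 1.8 -2.6 79.9] [ 0.  -0.  -0.5]
```

View pics/d.png

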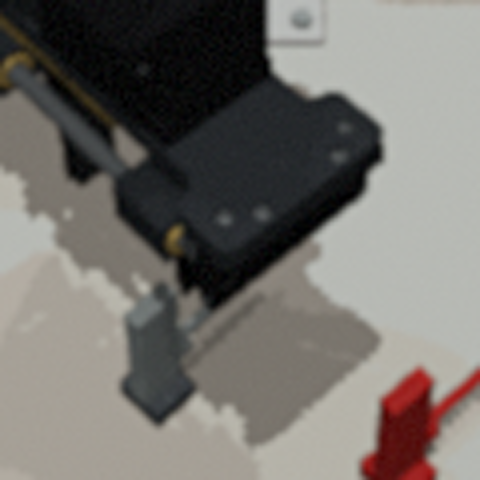

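The pin is upright at (155,340), directly under the jaws, and the red decoy at (405,430) is clear. I descend and grip.

Request:
move_arm(series="1 -1 40 0 0 0; 2 -2 70 0 0 0; 2 -2 80 0 0 0; 2 -2 80 0 0 0; 2 -2 80 0 0 0; 2 -2 80 0 0 0")

```text
time: 11.2
position: [0.4435, -0.2269, 0.0691]
tool_rot: [-0.196, 0.981, -0.001, 0.001]
ft_force: [0.4, 0.0, 0.7]
grip_width: 0.0607
grip_force: 0.0
```

Request:
move_arm(series="0 0 0 0 0 0; 0 0 0 0 0 0; 0 0 0 0 0 0; 0 0 0 0 0 0; 0 0 0 0 0 0; 0 0 0 0 0 0; 0 0 0 0 0 0; 0 0 0 0 0 0", jaw=0, newtons=22)

```text
time: 11.87
position: [0.4427, -0.2264, 0.068]
tool_rot: [-0.196, 0.981, 0.0, -0.0]
ft_force: [-0.7, -1.0, 0.3]
grip_width: 0.0156
grip_force: 0.0
```

Request:
move_arm(series="0 0 0 0 0 0; 0 0 0 0 0 0; 0 0 0 0 0 0; 0 0 0 0 0 0; 0 0 0 0 0 0; 0 0 0 0 0 0; 0 0 0 0 0 0; 0 0 0 0 0 0")

```text
time: 12.53
position: [0.4427, -0.2264, 0.068]
tool_rot: [-0.196, 0.981, -0.0, 0.0]
ft_force: [-0.4, -0.8, -0.6]
grip_width: 0.0096
grip_force: 22.0
```

```bash
python3 -c "
from h import *
st();delta([.442,.0509,.1034],70.2)"
```

```text
t 12.53 pos [ 442.7 -226.4   68. ] yaw 112.56 F [-0.37 -0.81 -0.58] M [0.02 0.01 0.01] w 9.63 21.998928752727807
delta [-105.7  256.4  -35.4] [-0.   0.  42.4]
```

Request:
move_arm(series="0 0 -35 0 0 0; -25 60 -35 0 0 6; -38 92 -35 0 0 12; -51 124 -35 0 0 18; -65 157 -35 0 0 24; -78 190 -35 0 0 30; -91 222 -35 0 0 36; -106 256 -35 0 0 42.4")

```text
time: 13.2
position: [0.4415, 0.0469, 0.1029]
tool_rot: [0.166, 0.986, 0.0, -0.001]
ft_force: [0.5, -0.3, -1.7]
grip_width: 0.0099
grip_force: 22.0
```

Request:
move_arm(series="0 0 0 0 0 0; 0 0 0 0 0 0; 0 0 0 0 0 0; 0 0 0 0 0 0")

```text
time: 13.53
position: [0.4429, 0.0439, 0.103]
tool_rot: [0.164, 0.986, -0.0, 0.0]
ft_force: [-0.8, -0.2, -0.1]
grip_width: 0.0099
grip_force: 22.0
```

```bash
python3 - <<'E'
from h import *
st();delta([.442,.0509,.1034],70.2)
for n in("top","side"):
    p=robot.camera(n)
    save(p,"e_%s.png"%n,(230,170,350,270) if n=="top" else (190,170,310,270),5)
    for t in("pin","pin_mid","nut_top"): print(n,t,[(np.round(d["xyz"],4).tolist(),round(d["p"],2)) for d in robot.tip_of(p,t)[:2]])
a=cv2.imread("pics/e_side.png");cv2.imwrite("pics/e.png",a)
E
```

```text
t 13.53 pos [442.9  43.9 103. ] yaw 71.11 F [-0.8  -0.18 -0.09] M [0.01 0.02 0.06] w 9.91 21.99817839078605
delta [ 3.1  6.3 -0.4] [-0.   0.   0.9]
top pin [([0.5287, -0.301, 0.0031], 0.46)]
top pin_mid [([0.5636, -0.2875, 0.0315], 0.53), ([0.6948, -0.2993, 0.0008], 0.19)]
top nut_top [([0.5434, 0.011, 0.0687], 0.53)]
side pin [([0.5278, -0.3011, 0.0011], 0.74), ([0.4439, 0.0446, 0.0359], 0.7)]
side pin_mid [([0.5668, -0.2876, 0.0269], 0.58), ([0.6946, -0.2973, -0.0034], 0.38)]
side nut_top [([0.5453, 0.0118, 0.0709], 0.74)]
```

View pics/e.png

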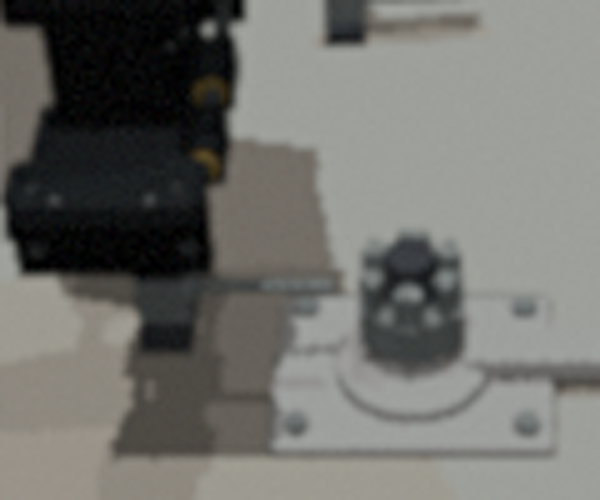

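The side crop shows the pin held level, its tip at (342,283), heading for the nut at (410,280). I compare the tip with the prediction.

```bash
python3 - <<'E'
from h import *
p=robot.camera("side");a=np.radians(-18.9)
T=np.array([.4429,.0439,.065])
for k in(.070,.073,.076,.079): print(k,((px(p,T+k*np.array([np.cos(a),np.sin(a),0]))[0]-[190,170])*5).round(1))
print("stud top",((px(p,[.5474,.0129,.0794])[0]-[190,170])*5).round(1))
delta([.442,.0509,.1034],70.2)
E
```

```text
0.07 [322.8 279.5]
0.073 [329.5 279.4]
0.076 [336.3 279.4]
0.079 [343.  279.3]
stud top [409.7 247.7]
delta [ 2.5  5.8 -0.4] [-0.  -0.   0.9]
```

Request:
move_arm(series="2.5 6 -0.4 0 0 0.9; 2.5 6 -0.4 0 0 0.9; 2.5 6 -0.4 0 0 0.9; 2.5 6 -0.4 0 0 0.9; 2.5 6 -0.4 0 0 0.9; 2.5 6 -0.4 0 0 0.9")

```text
time: 14.48
position: [0.4421, 0.0514, 0.1034]
tool_rot: [0.172, 0.985, -0.0, 0.0]
ft_force: [1.4, -0.7, -1.1]
grip_width: 0.0101
grip_force: 22.0
```

```bash
python3 -c "
from h import *
st();delta([.442,.0509,.1034],70.2)"
```

```text
t 14.48 pos [442.1  51.4 103.4] yaw 70.24 F [ 1.37 -0.68 -1.11] M [ 0.03 -0.03 -0.01] w 10.12 21.998249357566237
delta [-0.  -0.5  0. ] [-0.  0.  0.]
```

Request:
move_arm(series="-6 -0.3 0 0 0 0; -12 -0.3 0 0 0 0; -16 -0.3 0 0 0 0; -18 -0.3 0 0 0 0; -18 -0.3 0 0 0 0; -18 -0.3 0 0 0 0")

```text
time: 14.98
position: [0.459, 0.045, 0.1034]
tool_rot: [0.172, 0.985, -0.0, -0.0]
ft_force: [-0.5, -0.1, -1.8]
grip_width: 0.01
grip_force: 22.0
```

Request:
move_arm(series="-1 0 0 0 0 0; -2 0 0 0 0 0; -2 0 0 0 0 0; -2 0 0 0 0 0")

```text
time: 15.32
position: [0.4607, 0.0445, 0.1034]
tool_rot: [0.172, 0.985, -0.0, -0.0]
ft_force: [0.9, -0.3, -1.1]
grip_width: 0.0097
grip_force: 22.0
```

Request:
move_arm(series="-1 0 0 0 0 0; -2 0 0 0 0 0; -2 0 0 0 0 0; -2 0 0 0 0 0")

```text
time: 15.65
position: [0.4628, 0.0437, 0.1034]
tool_rot: [0.172, 0.985, -0.0, 0.0]
ft_force: [-0.6, 0.2, -1.5]
grip_width: 0.0099
grip_force: 22.0
```

Request:
move_arm(series="-1 0 0 0 0 0; -2 0 0 0 0 0; -2 0 0 0 0 0; -2 0 0 0 0 0")

```text
time: 15.98
position: [0.4647, 0.043, 0.1034]
tool_rot: [0.172, 0.985, 0.0, 0.0]
ft_force: [0.2, 0.2, -2.1]
grip_width: 0.0098
grip_force: 22.0
```

Request:
move_arm(series="-1 0 0 0 0 0; -2 0 0 0 0 0; -2 0 0 0 0 0; -2 0 0 0 0 0")

```text
time: 16.32
position: [0.4665, 0.0424, 0.1034]
tool_rot: [0.172, 0.985, 0.0, 0.0]
ft_force: [-0.4, -0.2, -1.3]
grip_width: 0.0096
grip_force: 22.0
```

Request:
move_arm(series="-1 0 0 0 0 0; -2 0 0 0 0 0; -2 0 0 0 0 0; -2 0 0 0 0 0")

```text
time: 16.65
position: [0.4684, 0.0417, 0.1034]
tool_rot: [0.172, 0.985, 0.0, 0.0]
ft_force: [-0.5, 0.5, -1.7]
grip_width: 0.0099
grip_force: 22.0
```

Request:
move_arm(series="-1 0 0 0 0 0; -2 0 0 0 0 0; -3 0 0 0 0 0; -3 0 0 0 0 0; -3 0 0 0 0 0")

```text
time: 17.07
position: [0.4713, 0.0407, 0.1034]
tool_rot: [0.172, 0.985, 0.0, 0.0]
ft_force: [0.2, 0.2, -1.1]
grip_width: 0.0098
grip_force: 22.0
```

The tip is past the stud face with no force, so it is in the hole. I continue gently.

Request:
move_arm(series="-2 0 0 0 0 0; -4 0 0 0 0 0; -6 0 0 0 0 0; -8 0 0 0 0 0; -10 0 0 0 0 0; -12 0 0 0 0 0; -12 0 0 0 0 0; -12 0 0 0 0 0")

```text
time: 17.73
position: [0.4825, 0.0366, 0.1034]
tool_rot: [0.172, 0.985, 0.0, 0.0]
ft_force: [-0.6, -0.3, -2.0]
grip_width: 0.0096
grip_force: 22.0
```

Request:
move_arm(series="-2 0 0 0 0 0; -4 0 0 0 0 0; -6 0 0 0 0 0; -8 0 0 0 0 0; -10 0 0 0 0 0; -12 0 0 0 0 0; -12 0 0 0 0 0; -12 0 0 0 0 0")

```text
time: 18.4
position: [0.4939, 0.0325, 0.1034]
tool_rot: [0.172, 0.985, 0.0, 0.0]
ft_force: [1.1, -0.3, -0.7]
grip_width: 0.0097
grip_force: 22.0
```

```bash
python3 -c "
from h import *
st();delta([.5107,.0261,.1034],70.2)"
```

```text
t 18.4 pos [493.9  32.5 103.4] yaw 70.23 F [ 1.14 -0.31 -0.74] M [ 0.    0.02 -0.03] w 9.71 21.998279001563787
delta [-18.   -0.4   0. ] [0. 0. 0.]
```

Request:
move_arm(series="-2 0 0 0 0 0; -4 0 0 0 0 0; -6 0 0 0 0 0; -8 0 0 0 0 0; -10 0 0 0 0 0; -11 0 0 0 0 0; -11 0 0 0 0 0; -11 0 0 0 0 0")

```text
time: 19.07
position: [0.5041, 0.0289, 0.1034]
tool_rot: [0.172, 0.985, -0.0, -0.0]
ft_force: [-0.1, -0.3, -0.9]
grip_width: 0.0099
grip_force: 22.0
```

Request:
move_arm(series="-1 0 0 0 0 0; -2 0 0 0 0 0; -2 0 0 0 0 0; -2 0 0 0 0 0")

```text
time: 19.4
position: [0.506, 0.0282, 0.1034]
tool_rot: [0.172, 0.985, -0.0, 0.0]
ft_force: [0.6, -0.5, -2.3]
grip_width: 0.0097
grip_force: 22.0
```

Request:
move_arm(series="-1 0 0 0 0 0; -2 0 0 0 0 0; -2 0 0 0 0 0; -2 0 0 0 0 0")

```text
time: 19.73
position: [0.5079, 0.0275, 0.1034]
tool_rot: [0.172, 0.985, 0.0, 0.0]
ft_force: [0.3, -0.2, -0.9]
grip_width: 0.0101
grip_force: 22.0
```

Now 1 mm steps until the collar touches.

Request:
move_arm(series="-1 0 0 0 0 0; -1 0 0 0 0 0; -1 0 0 0 0 0")

```text
time: 19.98
position: [0.5089, 0.0271, 0.1034]
tool_rot: [0.172, 0.985, -0.0, 0.0]
ft_force: [0.9, -0.2, -1.3]
grip_width: 0.0098
grip_force: 22.0
```

Request:
move_arm(series="-1 0 0 0 0 0; -1 0 0 0 0 0; -1 0 0 0 0 0")

```text
time: 20.23
position: [0.5098, 0.0268, 0.1034]
tool_rot: [0.172, 0.985, -0.0, 0.0]
ft_force: [0.2, 0.6, -1.5]
grip_width: 0.01
grip_force: 22.0
```

Request:
move_arm(series="-1 0 0 0 0 0; -1 0 0 0 0 0; -1 0 0 0 0 0")

```text
time: 20.48
position: [0.5108, 0.0265, 0.1034]
tool_rot: [0.172, 0.985, -0.0, 0.0]
ft_force: [0.6, -0.7, -1.7]
grip_width: 0.0096
grip_force: 22.0
```

Request:
move_arm(series="-1 0 0 0 0 0; -1 0 0 0 0 0; -1 0 0 0 0 0")

```text
time: 20.73
position: [0.5117, 0.0261, 0.1034]
tool_rot: [0.172, 0.985, 0.0, 0.0]
ft_force: [1.3, 0.6, -1.9]
grip_width: 0.0097
grip_force: 22.0
```

Request:
move_arm(series="-1 0 0 0 0 0; -1 0 0 0 0 0; -1 0 0 0 0 0")

```text
time: 20.98
position: [0.5122, 0.0259, 0.1034]
tool_rot: [0.172, 0.985, 0.0, -0.0]
ft_force: [0.1, 0.4, -1.1]
grip_width: 0.0097
grip_force: 22.0
```

```bash
python3 - <<'E'
from h import *
st();p=robot.camera("side");save(p,"f.png",(210,180,310,260),6)
E
```

```text
t 20.98 pos [512.2  25.9 103.4] yaw 70.24 F [ 0.12  0.43 -1.1 ] M [ 0.08  0.11 -0.01] w 9.68 21.998129887506366
```

View pics/f.png

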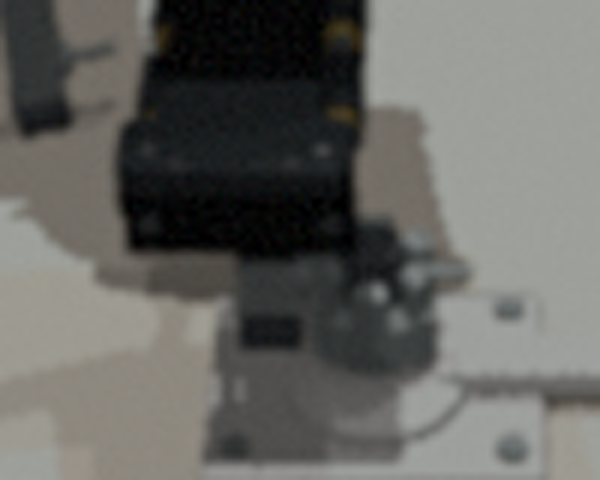

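The pin passes right through: its tip emerges at (468,270) and the collar is next to the crown at (335,280). The last step fell a little short, so I keep going in 1 mm steps.

Request:
move_arm(series="-1 0 0 0 0 0; -1 0 0 0 0 0; -1 0 0 0 0 0; -1 0 0 0 0 0")

```text
time: 21.37
position: [0.5124, 0.0258, 0.1033]
tool_rot: [0.172, 0.985, 0.0, -0.001]
ft_force: [-4.2, 1.5, 1.2]
grip_width: 0.0102
grip_force: 22.0
```

Request:
move_arm(series="-1 0 0 0 0 0; -1 0 0 0 0 0; -1 0 0 0 0 0; -1 0 0 0 0 0")

```text
time: 21.7
position: [0.5125, 0.0258, 0.1032]
tool_rot: [0.172, 0.985, 0.0, -0.002]
ft_force: [-4.9, 2.9, 2.4]
grip_width: 0.0093
grip_force: 22.0
```

Request:
move_arm(series="1.5 0 0 0 0 0; 1.5 0 0 0 0 0; 1.5 0 0 0 0 0")

```text
time: 21.95
position: [0.5124, 0.0258, 0.1032]
tool_rot: [0.172, 0.985, 0.0, -0.001]
ft_force: [-4.3, 2.1, 0.1]
grip_width: 0.0099
grip_force: 22.0
```

Request:
move_arm(series="0 0 0 0 0 0; 0 0 0 0 0 0; 0 0 0 0 0 0; 0 0 0 0 0 0; 0 0 0 0 0 0; 0 0 0 0 0 0; 0 0 0 0 0 0; 0 0 0 0 0 0", jaw=0.45)

```text
time: 22.62
position: [0.5132, 0.0256, 0.1034]
tool_rot: [0.172, 0.985, -0.0, 0.0]
ft_force: [0.5, -0.3, -0.2]
grip_width: 0.0384
grip_force: 0.0
```

Request:
move_arm(series="0 0 -20 0 0 0; 0 0 -50 0 0 0; 0 0 -80 0 0 0; 0 0 -120 0 0 0; 150 0 -120 0 0 0; 150 0 -120 0 0 0; 150 0 -120 0 0 0; 150 0 -120 0 0 0")

```text
time: 23.28
position: [0.3665, 0.0775, 0.2231]
tool_rot: [0.171, 0.985, -0.0, -0.002]
ft_force: [-0.5, -0.4, 0.6]
grip_width: 0.0391
grip_force: 0.0
```

```bash
python3 - <<'E'
from h import *
st();p=robot.camera("side");t=robot.camera("top")
A=cv2.resize(p["img"][190:260,220:310,::-1],None,fx=6,fy=6,interpolation=cv2.INTER_CUBIC);B=cv2.resize(t["img"][195:265,255:305,::-1],None,fx=4,fy=6,interpolation=cv2.INTER_CUBIC)
cv2.imwrite("pics/g.png",cv2.convertScaleAbs(np.hstack([A,B]),alpha=1.4,beta=0))
for P in(p,t):
  for n in("pin","pin_mid"): print(n,[(np.round(d["xyz"],4).tolist(),round(d["p"],2)) for d in robot.tip_of(P,n)[:3]])
E
```

```text
t 23.28 pos [366.5  77.5 223.1] yaw 70.26 F [-0.54 -0.43  0.63] M [ 0.02 -0.03  0.04] w 39.07 0.0
pin [([0.5283, -0.301, -0.0004], 0.76), ([0.5138, 0.0252, 0.0311], 0.73)]
pin_mid [([0.5688, -0.2855, 0.0249], 0.9), ([0.5511, 0.0089, 0.0646], 0.66)]
pin [([0.5152, 0.0272, 0.0292], 0.65), ([0.5276, -0.2998, 0.0002], 0.51)]
pin_mid [([0.5435, 0.0118, 0.0676], 0.69), ([0.5617, -0.2882, 0.0336], 0.65), ([0.4634, 0.2242, 0.002], 0.64)]
```

View pics/g.png

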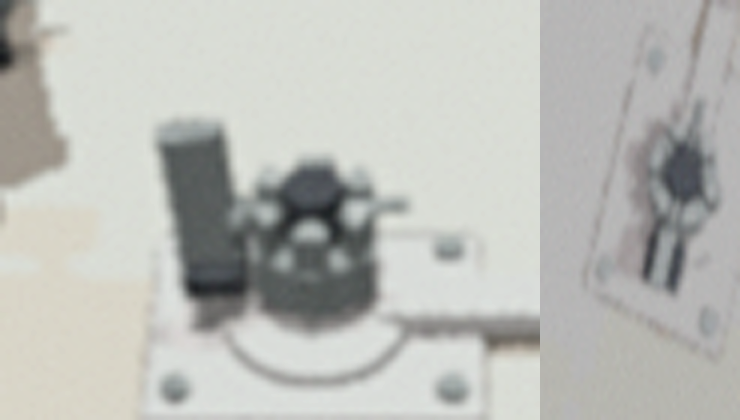

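```bash
python3 - <<'E'
from h import *
p=robot.camera("side");a=np.radians(-19.8);X=np.array([np.cos(a),np.sin(a),0]);Z=np.array([0,0,1.]);C=np.array([.5474,.0129,.0654])
f=lambda P:((px(p,P)[0]-[220,190])*6).round(0)
for th in(0,3,6):
    t=np.radians(th);u=np.cos(t)*X+np.sin(t)*Z;w=-np.sin(t)*X+np.cos(t)*Z
    for e in(-.004,-.002,0): print(th,e,"tip",f(C+(.037+e)*u),"collar",f(C+(e-.025)*u),"plate top back",f(C+(e-.051)*u+.044*w),"foot back bottom",f(C+(e-.051)*u-.03*w))
print("stud top",f([.5474,.0129,.0794]));save(p,"z.png")
st()
E
```

```text
0 -0.004 tip [401. 205.] collar [235. 205.] plate top back [157. 115.] foot back bottom [170. 263.]
0 -0.002 tip [407. 205.] collar [240. 205.] plate top back [162. 115.] foot back bottom [175. 263.]
0 0 tip [412. 205.] collar [245. 205.] plate top back [168. 115.] foot back bottom [180. 263.]
3 -0.004 tip [401. 202.] collar [235. 208.] plate top back [151. 121.] foot back bottom [174. 269.]
3 -0.002 tip [406. 202.] collar [240. 208.] plate top back [157. 121.] foot back bottom [180. 268.]
3 0 tip [412. 201.] collar [246. 208.] plate top back [162. 121.] foot back bottom [185. 268.]
6 -0.004 tip [401. 198.] collar [235. 211.] plate top back [146. 128.] foot back bottom [180. 274.]
6 -0.002 tip [406. 198.] collar [241. 211.] plate top back [152. 127.] foot back bottom [185. 273.]
6 0 tip [411. 198.] collar [246. 210.] plate top back [157. 127.] foot back bottom [190. 273.]
stud top [312. 177.]
t 23.63 pos [373.9  75.9 223.7] yaw 70.21 F [-0.53  1.05 -0.55] M [-0.1  -0.03  0.04] w 39.08 0.0
```

The released pin sits through the slot with its tip at (409,204) and its collar against the crown at (243,213). That fits about 3–5° of tilt and about 1 mm from home, so I hand in.

```bash
python3 -c "
from rig import robot
print(robot.hand_in())"
```

```text
the job is handed in; nothing more can be done
None
```

I turned the nut clockwise to the next slot and slid the long thin pin through with its collar against the nut (5–6 N at contact). I then let go and handed in at about 24 s; no verdict came back, and by the pictures the pin sits about 1 mm from home with 3–5° of tilt, inside the limits.

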